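Roll a drum bearing up the gutter into its nest

TASK

Two washing-machine drum bearings stand on edge at the low ends of two sloped gutters. With the fingertips, gently push the larger bearing up its gutter and over the low ridge until it sits between the ridge and the end stop, where it cannot roll back, then take the hand clear. Do not pick it up, keep pushing it until it is over the ridge rather than flicking it, and leave the smaller bearing, the screwdriver and the jar where they are.

Things in the scene. Friction and masses are not known exactly. Their poses are not given: they have to be found in the camera images.
- large_bearing_center (a point): Centre of the larger bearing, the one to push: sealed, smooth slippery steel, white plug in its bore, 72 mm across, 19 mm wide, 0.25 to 0.5 kg. It stands on edge, centre 36 mm above the floor, at first against the low lip, and rolls back down if let go short of the ridge. Level with its centre it overhangs the lip by 9 mm. Pushing it over the ridge takes 3 to 8 N.
- large_bearing: The same larger bearing: origin at its centre, y along its axis (level, across the gutter); x and z turn as it rolls. Its centre starts at x = -98 mm of the channel and ends in the nest at x = +60 to +63 mm.
- large_gutter_channel: The larger bearing's gutter, a fixed aluminium channel on a steel base plate, 22 mm wide inside, side walls 20 mm high and 2.5 mm thick. Origin: on the floor's centre line, 37 mm above the table. x points up the slope along the floor (it climbs 0.122 rad), y across, z up out of the floor.
- large_ridge (a point): Top of the rounded ridge across the large gutter's floor, 3 mm high, at x = +45 mm of the channel. The nest is the space between it and the end stop.
- large_stop (a point): Foot of the large gutter's end stop, on the floor and the uphill side of the nest (x = +99 mm of the channel): a square plate 48 mm high.
- large_lip (a point): Top of the low lip that closes the large gutter's bottom end, 12 mm high and 4 mm thick; this point is on its uphill face, at x = -125 mm of the channel. Beyond it the gutter ends and there is free space.
- small_bearing_center (a point): Centre of the smaller bearing, 52 mm across and 15 mm wide, which stands against the low lip of the other gutter. To be left alone.
- small_gutter_channel: The smaller bearing's gutter, fixed, beside the other one, uphill the same way; either may be nearer the robot. Same build, ridge, slope and axes as the large gutter, but 18 mm wide inside, end stop 38 mm high at x = +87 mm.
- screwdriver: A screwdriver lying loose on the bench beyond the high ends of the gutters. To be left alone.
- grease_jar: A white jar with a black cap, 60 mm across and 60 mm tall, standing on the bench beyond the low ends of the gutters; origin under its base. To be left alone.
Things that resemble listed ones, but are neither listed nor needed, are in the scene too. Leave any brown or turquoise look-alike of the part that bears large_gutter_channel alone.

How it is judged:
By the outcome, as a careful person would: the job done as asked, in the order asked, and still so for the second after the job is handed in, with the robot touching nothing.
It also fails if it takes over 40 s, if anything falls off the work surface, if the arm or the gripper's body presses on something with over 40 N, if the wrist force passes 120 N, or if a joint passes its speed limit or range.

ROBOT

A 7-joint arm with a two-finger parallel gripper is mounted at the origin on the work surface. World frame = base frame: x ahead of the robot, y to its left, z up, the work surface at z = 0. Lengths are in m, angles in rad, forces in N, time in s.
With the tool pointing down it reaches from about 0.425 to 0.925 m from the base axis. Payload 6.8 kg.
Tool frame: the origin (TCP) lies at the very end of the fingers, on their centre line; the grasp point (between the pads) lies 19 mm behind it (r.tcp_to_grasp is the distance from the TCP to the grasp point, in m); z points along the fingers, y is the line along which they close (so a half turn about z gives the same grasp; the last joint's range is limited). The gripper opens to 85 mm and grips with 20 to 120 N. Pads are 22 mm wide; open, the fingers measure 114 mm over their backs; the gripper's body (76 mm by 85 mm) begins 54 mm behind the grasp point. The pads swing forward as they close: fully open they stand 13 mm farther back than shut.
Start: joints at [-1.316, 0.477, 0.022, 1.555, -0.011, 1.109, -0.083], TCP at [0.24, 0.631, 0.231] pointing down, gripper open.
Joint ranges: [-2.96, 2.96], [-0.34, 2.1], [-1.41, 1.46], [0.24, 2.44], [-1.37, 4.51], [0.17, 1.92], [-2.96, 2.96]. Speed limits (rad/s): [2.39, 2.39, 3.14, 3.14, 3.14, 3.14, 3.14].

INTERFACE

Orientations are given as a rotation vector (axis times angle).
In Python, from bench import r gives the robot as it stands.
- The arm moves only by the tool step_arm, never from a script. Its argument "moves" is a list of rows, each a list of 7 numbers: the shift along the tool's x, y, z in mm, then the turn, a rotation vector about the tool's x, y, z in rad, then the finger opening in mm, from 0 to 85.4. A call has 1 to 8 rows; each row is the pose to reach, as a shift and turn from the pose commanded when the call began, along the tool's axes at that moment; what a row does not reach only later rows make up. A row lasts 1/10 s, in which the tool goes at most 50 mm and 8.59 degrees, less where a joint would pass 70% of its speed; a pose out of reach is approached as far as the arm can. A call with a gripper value outside its range is refused whole. The fingers move at their own pace and stop on an object; "grip_force" is the grip in N (left out, the last holds). Time passes only in rows, so rows that repeat a pose let the fingers close. It gives the time, the measured TCP pose, the force, the opening and the grip force at its end, in the units of the state.
- r.get_obs(): the state, without advancing time (a new reading comes with each control period).
- r.grab_frame(name): name is "scene" or "side" or "wrist"; returns a dict with "image" (480x640x3 uint8, red, green, blue), "depth" (480x640 float32, m along the optical axis (not along the pixel's ray), 0 where there is no reading), "mtx" (3x3 intrinsics, pixels), "rvec" (rotation vector, rad) and "tvec" (3), from world to camera coordinates, as OpenCV has them. Camera axes: x right, y down, z forward; pixel columns grow to the right and rows downward; lengths in m; the calibration is good to about 2 mm. A picture is of the moment at which its call begins.
- r.hand_in(): hands the job in; it is judged then, once.
The state is a dict: "clock": time; "joints": joint angles; "qvel": joint speeds; "tau": joint torques, N m; "tcp_pos": TCP position; "orientation": TCP orientation; "contact_force": force on the tool from outside, world axes, zero at the start; "moment": the same for the moment, N m; "grip_width": finger opening in m; "gripper_force": force on a finger pad.
Only numpy, scipy, OpenCV 4.12 (cv2) and the standard library are available. Lean on these libraries where they do the work, as an engineer would, in place of code of your own. Each camera call takes 0.05 s, during which the arm holds its last target. There are 200 camera calls.

## Working session

There is one attempt and no reset: what is moved stays moved. The work goes in short steps, Python scripts to look and compute and a tool call to move; the robot and the scene stay as the last step left them, time stands still between calls to the robot, and variables do not carry over. Pictures are saved under pics/ and viewed, at most 10 in all, crops included, and the job is handed in when it is done.

Besides the shell and the picture viewer there is one more tool, called after "Request:" as name([rows], argument=value, ...), one row to a line, values as JSON. step_arm: Moves the arm, as the interface text tells. Its arguments: {"type":"object","properties":{"moves":{"type":"array","items":{"type":"array","items":{"type":"number"}}},"grip_force":{"type":"number"}},"required":["moves"]}

```bash
mkdir -p pics; cat > h.py <<'E'
import numpy as np, cv2
from bench import r
def grab(n,save=None):
    f=r.grab_frame(n)
    if save: cv2.imwrite('pics/'+save,cv2.cvtColor(f['image'],cv2.COLOR_RGB2BGR))
    np.savez('/tmp/'+n+'.npz',**f); return f
def load(n): return dict(np.load('/tmp/'+n+'.npz'))
def pt(f,u,v,d=None):
    d=d or np.median(f['depth'][v-1:v+2,u-1:u+2]); R=cv2.Rodrigues(f['rvec'])[0]
    c=np.linalg.inv(f['mtx'])@[u,v,1]*d
    return R.T@(c-f['tvec'].ravel())
def ray(f,u,v,z):
    R=cv2.Rodrigues(f['rvec'])[0]; o=-R.T@f['tvec'].ravel(); d=R.T@np.linalg.inv(f['mtx'])@[u,v,1]
    return o+d*(z-o[2])/d[2]
E
python3 - <<'E'
from h import *
for n in('scene','side'): grab(n,n+'1.png')
o=r.get_obs(); print(o['clock'],o['tcp_pos'],o['orientation'],o['contact_force'],o['grip_width'])
E
```

```text
0.1 [0.23936954 0.6305564  0.23038806] [-5.66725191e-01 -3.08985968e+00  2.63458549e-03] [0.07007364 0.10062633 1.28614399] 0.0855526929198506
```

View pics/scene1.png

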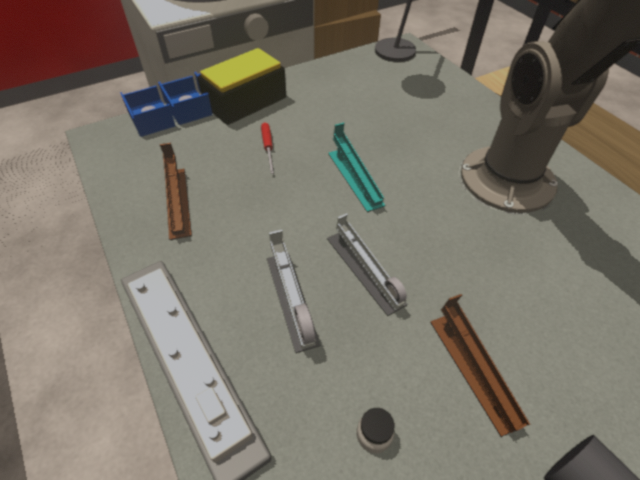

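View pics/side1.png

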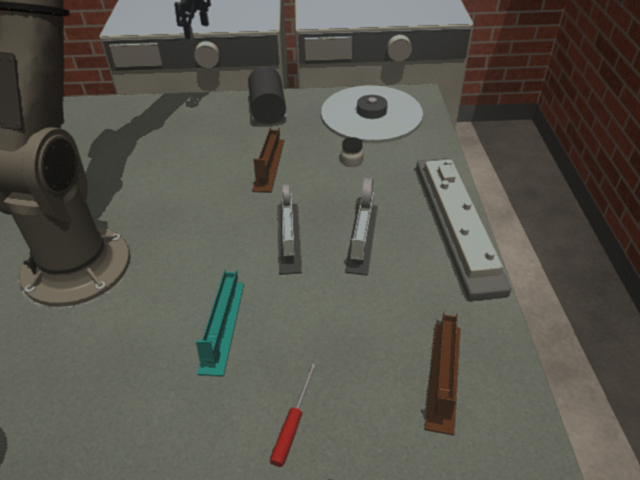

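The scene view shows the large bearing at about (305,323), with its gutter running up to the stop at (277,238). The small bearing is at (397,290), the jar at (377,428) and the screwdriver at (268,148). In the side view the large bearing is at about (367,190) and its stop at (357,245).

```bash
python3 - <<'E'
from h import *
f=load('scene'); g=load('side')
for n,F,ps in(('scene',f,[(305,323),(299,322),(310,318),(305,308),(277,238),(377,428),(397,290),(268,150),(305,345),(200,350)]),('side',g,[(367,190),(357,245),(352,150),(287,195)])):
    for p in ps: print(n,p,pt(F,*p).round(4))
a=cv2.resize(f['image'][215:365,240:420],None,fx=4,fy=4,interpolation=2)[...,::-1]
b=cv2.resize(g['image'][170:280,260:400],None,fx=4,fy=4,interpolation=2)[...,::-1]
cv2.imwrite('pics/a.png',a);cv2.imwrite('pics/b.png',b)
E
```

```text
scene (305, 323) [0.667  0.159  0.0938]
scene (299, 322) [0.6722 0.1459 0.0807]
scene (310, 318) [0.6322 0.1118 0.0059]
scene (305, 308) [0.6533 0.1335 0.0948]
scene (277, 238) [ 0.6205 -0.0496  0.0741]
scene (377, 428) [0.6474 0.3578 0.0606]
scene (397, 290) [0.478  0.1714 0.0721]
scene (268, 150) [ 0.4913 -0.3791  0.013 ]
scene (305, 345) [0.6735 0.169  0.0327]
scene (200, 350) [0.8427 0.0978 0.0549]
side (367, 190) [0.6598 0.12   0.0874]
side (357, 245) [ 0.622  -0.0534  0.083 ]
side (352, 150) [0.6427 0.3266 0.0538]
side (287, 195) [0.4751 0.1391 0.0661]
```

View pics/a.png

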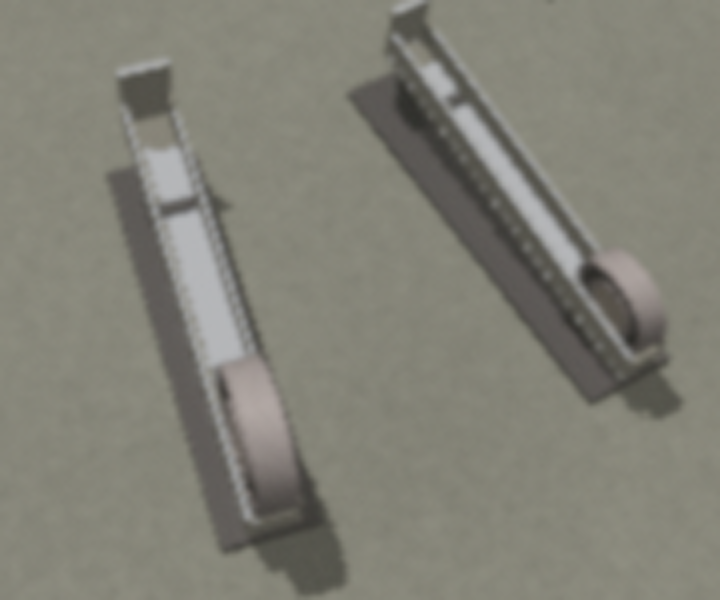

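View pics/b.png

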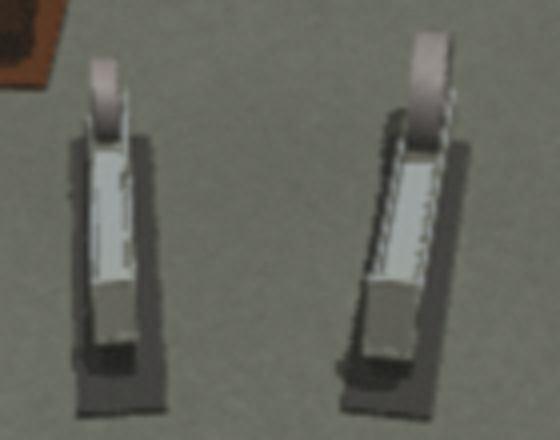

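```bash
python3 - <<'E'
from h import *
f=load('scene'); g=load('side')
print(ray(f,276.2,231.5,.0967),ray(g,358.2,240,.0967))
print(ray(f,308.5,344.2,.0337))
P=[]
for F,(u0,u1,v0,v1) in((f,(285,325,295,350)),(g,(355,382,172,212))):
    Q=np.array([pt(F,u,v,F['depth'][v,u]) for v in range(v0,v1) for u in range(u0,u1) if F['depth'][v,u]>0])
    Q=Q[(Q[:,2]>.065)&(Q[:,2]<.11)]; P.append(Q)
    c,d=cv2.PCACompute(Q[:,:2].astype(np.float32),mean=None); 
    t=(Q[:,:2]-c)@d.T; print(len(Q),c,d[0],np.percentile(t,[2,98],axis=0),Q[:,2].max(), Q[Q[:,2]>np.percentile(Q[:,2],90)].mean(0))
E
```

```text
[ 0.62130598 -0.04816607  0.0967    ] [ 0.62415296 -0.05276996  0.0967    ]
[0.66738498 0.17111399 0.0337    ]
449 [[0.6653656  0.15264177]] [0.16206221 0.9867806 ] [[-0.0362355  -0.01018802]
 [ 0.02506819  0.00882903]] 0.0980693225137558 [0.66273897 0.14492441 0.09698685]
206 [[0.66039157 0.12550478]] [0.24163999 0.970366  ] [[-0.02012379 -0.0096615 ]
 [ 0.03639617  0.0089049 ]] 0.10096273075484345 [0.6612122  0.13727295 0.09811673]
```

```bash
cat >> h.py <<'E'
from scipy.spatial.transform import Rotation as Ro
u=np.array([-.196,-.980,0]); u/=np.linalg.norm(u)
Rt=np.c_[-u,np.cross([0,0,-1],-u),[0,0,-1]]
def to(p,Rg=Rt):
    o=r.get_obs(); R=Ro.from_rotvec(o['orientation'])
    print('shift mm',(R.inv().apply(np.array(p)-o['tcp_pos'])*1e3).round(1),'turn',(R.inv()*Ro.from_matrix(Rg)).as_rotvec().round(4),o['tcp_pos'].round(4),o['clock'],o['contact_force'].round(2))
E
python3 -c "
from h import *
to([.675,.207,.23])"
```

```text
shift mm [-557.6 -241.4    0.9] turn [-1.3000e-03  1.3000e-03  1.4054e+00] [0.2394 0.6306 0.2304] 0.1 [0.07 0.1  1.29]
```

Request:
step_arm([
  [-40, -17, 0, 0, 0, 0.1, 0],
  [-80, -35, 0, 0, 0, 0.22, 0],
  [-120, -52, 0, 0, 0, 0.34, 0],
  [-160, -69, 0, 0, 0, 0.46, 0],
  [-200, -87, 0, 0, 0, 0.58, 0],
  [-240, -104, 0, 0, 0, 0.7, 0],
  [-280, -121, 0, 0, 0, 0.82, 0],
  [-320, -139, 0, 0, 0, 0.92, 0],
])

```text
clock: 0.9
tcp_pos: [0.4902, 0.3862, 0.231]
orientation: [-1.885, -2.513, 0.001]
contact_force: [0.8, 0.8, 0.8]
grip_width: -0.0003
gripper_force: 0.0
```

```bash
python3 -c "
from h import *
to([.675,.207,.23])"
```

```text
shift mm [-223.7  127.3    1. ] turn [-4.00e-04  2.00e-04  4.81e-01] [0.4902 0.3862 0.231 ] 0.9 [0.84 0.76 0.84]
```

Request:
step_arm([
  [-36, 20, 0, 0, 0, 0.08, 0],
  [-72, 41, 0, 0, 0, 0.17, 0],
  [-108, 61, 0, 0, 0, 0.26, 0],
  [-144, 82, 0, 0, 0, 0.34, 0],
  [-180, 102, 0, 0, 0, 0.42, 0],
  [-210, 119, 0, 0, 0, 0.47, 0],
  [-224, 127, 0, 0, 0, 0.481, 0],
  [-224, 127, 0, 0, 0, 0.481, 0],
])

```text
clock: 1.7
tcp_pos: [0.6758, 0.2062, 0.2308]
orientation: [2.427, 1.992, -0.002]
contact_force: [-0.1, -0.0, -0.6]
grip_width: 0.0002
gripper_force: 0.0
```

```bash
python3 -c "
from h import *
grab('wrist','w1.png')
to([.675,.207,.051])"
```

```text
shift mm [ -1.5   1.  179.7] turn [-0.001   0.0003  0.0042] [0.6745 0.2087 0.2307] 1.75 [-0.27  0.7   0.04]
```

View pics/w1.png

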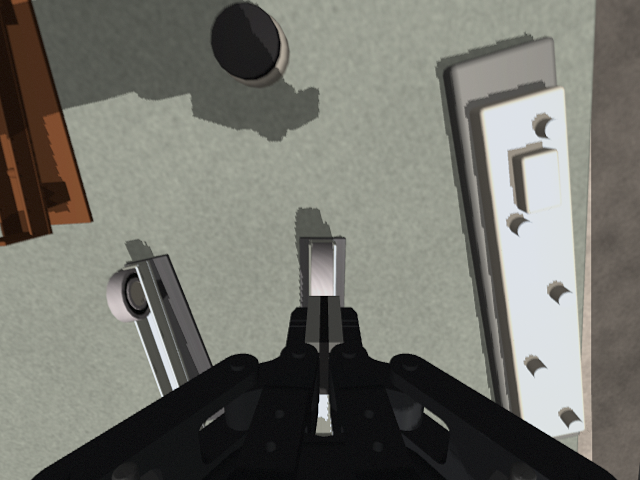

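The wrist view shows the large bearing at (322,270), in line with the finger seam at about (323,340), and the gutter runs straight down the image. The small bearing is off to the left at (128,295).

```bash
python3 - <<'E'
from h import *
f=load('wrist')
Q=np.array([pt(f,a,v,f['depth'][v,a]) for v in range(235,296) for a in range(295,350) if f['depth'][v,a]>0])
Q=Q[(Q[:,2]>.06)&(Q[:,2]<.11)]
o=r.get_obs(); R=Ro.from_rotvec(o['orientation'])
L=R.inv().apply(Q-o['tcp_pos'])*1e3
print(len(Q),np.percentile(L,[1,50,99],axis=0).round(1)); i=Q[:,2]>.09; print(L[i].mean(0),Q[:,2].max())
for z in(.065,.075,.085,.095):
  k=abs(Q[:,2]-z)<.003; print(z,L[k].mean(0).round(1))
E
```

```text
1103 [[-66.1  -9.1 133.7]
 [-46.5  -0.4 142.4]
 [-33.7   9.2 169.7]]
[-5.74377823e+01  1.34360954e-02  1.36769132e+02] 0.09784570962139937
0.065 [-34.3  -0.3 165.7]
0.075 [-37.1   0.2 155.7]
0.085 [-43.6  -0.2 145.6]
0.095 [-59.1  -0.  136. ]
```

Request:
step_arm([
  [0, 0, 30, 0, 0, 0, 0],
  [0, 0, 70, 0, 0, 0, 0],
  [0, 0, 110, 0, 0, 0, 0],
  [0, 0, 145, 0, 0, 0, 0],
  [0, 0, 170, 0, 0, 0, 0],
  [0, 0, 180, 0, 0, 0, 0],
  [-5, 0, 180, 0, 0, 0, 0],
  [-10, 0, 180, 0, 0, 0, 0],
])

```text
clock: 2.55
tcp_pos: [0.6732, 0.2, 0.0527]
orientation: [2.423, 1.999, 0.003]
contact_force: [1.1, -0.7, 1.1]
grip_width: -0.0001
gripper_force: 0.0
```

Request:
step_arm([
  [-2, 0, 0, 0, 0, 0, 0],
  [-4, 0, 0, 0, 0, 0, 0],
  [-6, 0, 0, 0, 0, 0, 0],
  [-8, 0, 0, 0, 0, 0, 0],
  [-10, 0, -0.2, 0, 0, 0, 0],
  [-12, 0, -0.5, 0, 0, 0, 0],
  [-14, 0, -0.7, 0, 0, 0, 0],
  [-16, 0, -1, 0, 0, 0, 0],
])

```text
clock: 3.35
tcp_pos: [0.6698, 0.1835, 0.0524]
orientation: [-2.425, -1.997, -0.0]
contact_force: [0.0, 0.6, 1.5]
grip_width: -0.0001
gripper_force: 0.4
```

```bash
python3 - <<'E'
from h import *
f=grab('side'); to([.6,0,.07])
cv2.imwrite('pics/c.png',cv2.resize(f['image'][130:280,250:430],None,fx=4,fy=4)[...,::-1])
E
```

```text
shift mm [-192.8  -33.4  -17.6] turn [0.     0.0002 0.0041] [0.6698 0.1828 0.0524] 3.4 [-0.01 -0.16 -0.07]
```

View pics/c.png

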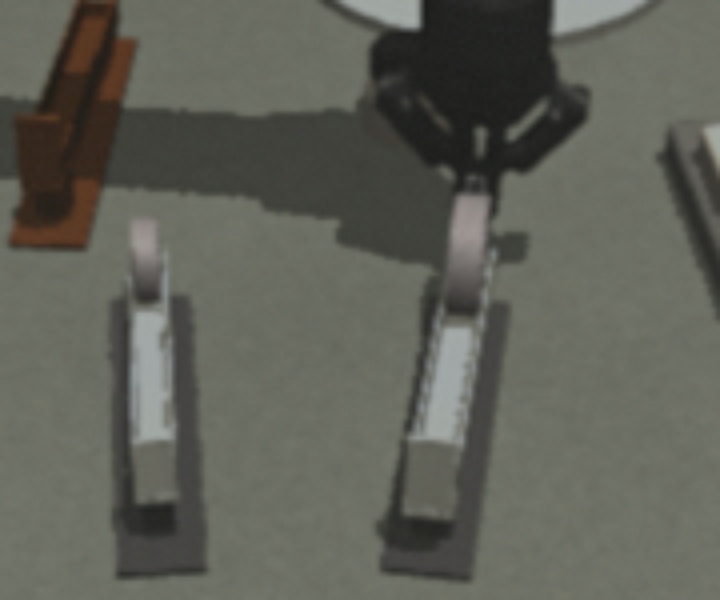

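The fingers (crop about (480,190)) are just behind the bearing (465,250) and centred on it. I'll start pushing along the slope.

Request:
step_arm([
  [-3, 0, 0, 0, 0, 0, 0],
  [-6, 0, -0.3, 0, 0, 0, 0],
  [-9, 0, -0.7, 0, 0, 0, 0],
  [-12, 0, -1, 0, 0, 0, 0],
  [-15, 0, -1.4, 0, 0, 0, 0],
  [-18, 0, -1.8, 0, 0, 0, 0],
  [-21, 0, -2.2, 0, 0, 0, 0],
  [-24, 0, -2.5, 0, 0, 0, 0],
])

```text
clock: 4.2
tcp_pos: [0.6651, 0.1596, 0.0548]
orientation: [-2.425, -1.997, -0.0]
contact_force: [-0.5, 0.5, -0.2]
grip_width: 0.0001
gripper_force: 0.4
```

Request:
step_arm([
  [-3, 0, -0.4, 0, 0, 0, 0],
  [-6, 0, -0.7, 0, 0, 0, 0],
  [-9, 0, -1.1, 0, 0, 0, 0],
  [-12, 0, -1.5, 0, 0, 0, 0],
  [-15, 0, -1.8, 0, 0, 0, 0],
  [-18, 0, -2.2, 0, 0, 0, 0],
  [-21, 0, -2.6, 0, 0, 0, 0],
  [-24, 0, -3, 0, 0, 0, 0],
])

```text
clock: 5.0
tcp_pos: [0.6605, 0.1359, 0.0578]
orientation: [2.425, 1.997, 0.0]
contact_force: [0.9, 0.7, 0.1]
grip_width: 0.0001
gripper_force: 0.4
```

```bash
cat > m.py <<'E'
from h import *
import sys
f=grab('scene')
c=np.array([.662,.143,.0608]);
Q=np.array([pt(f,a,v,f['depth'][v,a]) for v in range(215,350) for a in range(255,330) if f['depth'][v,a]>0])
o=r.get_obs(); lat=np.array([u[1],-u[0],0]); d=Q-o['tcp_pos']
k=(abs(d@lat)<.014)&(d@u>.011)&(d@u<.1)&(Q[:,2]>o['tcp_pos'][2]+.012)
for z in np.arange(.06,.13,.01):
    q=Q[k&(abs(Q[:,2]-z)<.005)]
    if len(q): print(round(z,3),len(q),'uphill of tcp',((q-o['tcp_pos'])@u*1e3).min().round(1),((q-o['tcp_pos'])@u*1e3).max().round(1),'lat',(np.median((q-o['tcp_pos'])@lat)*1e3).round(1))
print(o['tcp_pos'].round(4),'travel x of channel of face', o['clock'],o['contact_force'].round(1))
E
python3 m.py
```

```text
[0.6605 0.1351 0.0579] travel x of channel of face 5.05 [-0.2 -0.4 -0. ]
```

```bash
sed -i "s/grab('scene')/grab('side')/; s/range(215,350)/range(140,280)/; s/range(255,330)/range(335,400)/" m.py; python3 m.py
```

```text
0.07 18 uphill of tcp 15.5 84.2 lat -0.8
0.08 41 uphill of tcp 18.7 85.4 lat -2.7
0.09 55 uphill of tcp 11.3 80.7 lat -2.0
0.1 129 uphill of tcp 11.1 74.7 lat -1.2
0.11 20 uphill of tcp 11.1 56.4 lat -1.4
0.12 16 uphill of tcp 11.1 18.5 lat 3.8
0.13 27 uphill of tcp 11.4 20.8 lat 6.0
[0.6605 0.1352 0.0578] travel x of channel of face 5.1 [-0.6  0.3  0.5]
```

Request:
step_arm([
  [-3, 0, -0.4, 0, 0, 0, 0],
  [-6, 0, -0.7, 0, 0, 0, 0],
  [-9, 0, -1.1, 0, 0, 0, 0],
  [-12, 0, -1.5, 0, 0, 0, 0],
  [-15, 0, -1.8, 0, 0, 0, 0],
  [-18, 0, -2.2, 0, 0, 0, 0],
  [-21, 0, -2.6, 0, 0, 0, 0],
  [-24, 0, -3, 0, 0, 0, 0],
])

```text
clock: 5.9
tcp_pos: [0.6559, 0.1124, 0.0608]
orientation: [-2.425, -1.997, -0.0]
contact_force: [0.5, 0.9, 0.3]
grip_width: -0.0001
gripper_force: 0.4
```

Request:
step_arm([
  [-3, 0, -0.4, 0, 0, 0, 0],
  [-6, 0, -0.7, 0, 0, 0, 0],
  [-9, 0, -1.1, 0, 0, 0, 0],
  [-12, 0, -1.5, 0, 0, 0, 0],
  [-15, 0, -1.8, 0, 0, 0, 0],
  [-18, 0, -2.2, 0, 0, 0, 0],
  [-21, 0, -2.6, 0, 0, 0, 0],
  [-24, 0, -3, 0, 0, 0, 0],
])

```text
clock: 6.7
tcp_pos: [0.6513, 0.0888, 0.0638]
orientation: [-2.425, -1.997, 0.0]
contact_force: [0.4, 1.6, 0.4]
grip_width: 0.0006
gripper_force: 0.4
```

Request:
step_arm([
  [-3, 0, -0.4, 0, 0, 0, 0],
  [-6, 0, -0.7, 0, 0, 0, 0],
  [-9, 0, -1.1, 0, 0, 0, 0],
  [-12, 0, -1.5, 0, 0, 0, 0],
  [-15, 0, -1.8, 0, 0, 0, 0],
  [-18, 0, -2.2, 0, 0, 0, 0],
  [-20, 0, -2.4, 0, 0, 0, 0],
  [-22, 0, -2.7, 0, 0, 0, 0],
])

```text
clock: 7.5
tcp_pos: [0.6471, 0.0673, 0.0665]
orientation: [-2.425, -1.997, 0.0]
contact_force: [-0.1, 0.4, -0.3]
grip_width: 0.0001
gripper_force: 0.4
```

```bash
python3 m.py
```

```text
0.08 26 uphill of tcp 14.3 84.3 lat -2.0
0.09 49 uphill of tcp 22.1 83.8 lat -2.0
0.1 62 uphill of tcp 11.1 80.1 lat -1.2
0.11 129 uphill of tcp 11.3 74.5 lat -1.1
0.12 21 uphill of tcp 11.0 49.2 lat 1.2
0.13 20 uphill of tcp 11.2 17.2 lat -6.0
[0.6471 0.0669 0.0666] travel x of channel of face 7.55 [-0.8  0.3  0.6]
```

Request:
step_arm([
  [-2, 0, -0.2, 0, 0, 0, 0],
  [-4, 0, -0.5, 0, 0, 0, 0],
  [-6, 0, -0.7, 0, 0, 0, 0],
  [-8, 0, -1, 0, 0, 0, 0],
  [-10, 0, -1.2, 0, 0, 0, 0],
  [-12, 0, -1.5, 0, 0, 0, 0],
  [-14, 0, -1.8, 0, 0, 0, 0],
  [-16, 0, -2.1, 0, 0, 0, 0],
])

```text
clock: 8.35
tcp_pos: [0.6438, 0.0509, 0.0685]
orientation: [2.425, 1.996, -0.001]
contact_force: [0.5, 0.9, -0.8]
grip_width: 0.0003
gripper_force: 0.5
```

Request:
step_arm([
  [-1.5, 0, -0.2, 0, 0, 0, 0],
  [-3, 0, -0.4, 0, 0, 0, 0],
  [-4.5, 0, -0.6, 0, 0, 0, 0],
  [-6, 0, -0.8, 0, 0, 0, 0],
  [-7.5, 0, -1, 0, 0, 0, 0],
  [-9, 0, -1.1, 0, 0, 0, 0],
  [-10.5, 0, -1.3, 0, 0, 0, 0],
  [-12, 0, -1.5, 0, 0, 0, 0],
])

```text
clock: 9.15
tcp_pos: [0.6417, 0.0399, 0.0701]
orientation: [2.425, 1.997, -0.0]
contact_force: [-0.1, 0.0, 0.1]
grip_width: -0.0
gripper_force: 0.0
```

```bash
python3 m.py
```

```text
0.08 20 uphill of tcp 40.1 98.1 lat -4.3
0.09 64 uphill of tcp 11.1 97.9 lat -0.6
0.1 87 uphill of tcp 11.0 97.0 lat -2.3
0.11 105 uphill of tcp 11.0 86.4 lat 0.5
0.12 85 uphill of tcp 11.1 74.9 lat -0.6
0.13 17 uphill of tcp 11.2 15.3 lat 5.3
[0.6417 0.0395 0.0701] travel x of channel of face 9.2 [-0.4 -0.   0.2]
```

```bash
python3 - <<'E'
from h import *
f=grab('side');g=grab('scene')
a=cv2.resize(f['image'][150:290,290:430],(560,560),interpolation=2);b=g['image'][200:340,230:370]
b=cv2.resize(b,(240,240)); c=np.zeros((560,800,3),np.uint8);c[:,:560]=a;c[:240,560:]=b
cv2.imwrite('pics/d.png',c[...,::-1])
E
```

```text
(no output)
```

View pics/d.png

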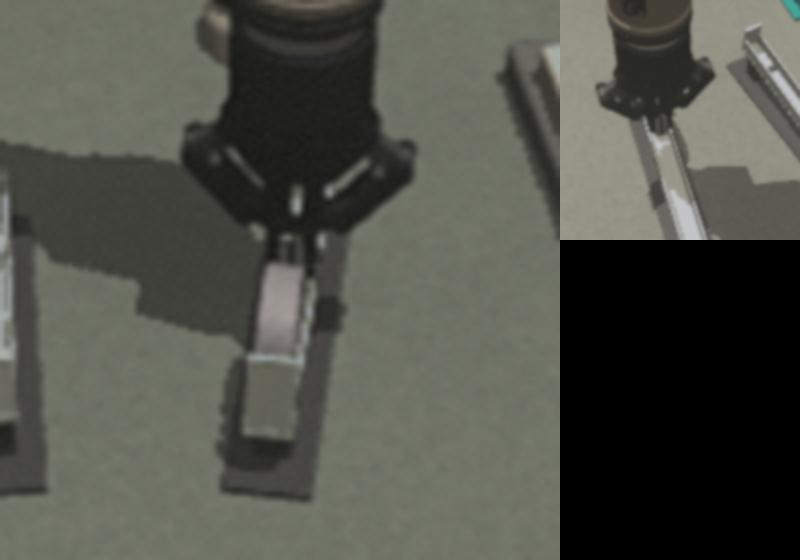

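The bearing rests against the stop (crop about (278,310)). By depth its centre is about 60 mm uphill of the TCP, so it is in the nest and off the fingers. I'll back away downhill and then up.

Request:
step_arm([
  [5, 0, 0.4, 0, 0, 0, 0],
  [15, 0, 0.5, 0, 0, 0, 0],
  [30, 0, 0, 0, 0, 0, 0],
  [40, 0, -15, 0, 0, 0, 0],
  [45, 0, -45, 0, 0, 0, 0],
  [50, 0, -85, 0, 0, 0, 0],
  [80, 0, -115, 0, 0, 0, 0],
  [120, 0, -130, 0, 0, 0, 0],
])

```text
clock: 10.1
tcp_pos: [0.6668, 0.1571, 0.2055]
orientation: [2.426, 1.99, 0.008]
contact_force: [1.0, 1.1, -0.0]
grip_width: 0.0
gripper_force: 0.0
```

Request:
step_arm([
  [40, 0, 0, 0, 0, 0, 0],
  [70, 0, 0, 0, 0, 0, 0],
  [90, 0, 0, 0, 0, 0, 0],
  [90, 0, 0, 0, 0, 0, 0],
  [90, 0, 0, 0, 0, 0, 0],
])

```text
clock: 10.6
tcp_pos: [0.682, 0.2455, 0.2003]
orientation: [2.425, 1.996, -0.001]
contact_force: [-0.1, -0.2, -0.7]
grip_width: 0.0
gripper_force: 0.0
```

```bash
python3 - <<'E'
from h import *
f=grab('side');g=grab('scene')
a=cv2.resize(f['image'][170:290,260:410],(450,360),interpolation=2);b=cv2.resize(g['image'][210:350,250:410],(350,306),interpolation=2)
c=np.zeros((360,800,3),np.uint8);c[:,:450]=a;c[:306,450:]=b
cv2.imwrite('pics/e.png',c[...,::-1])
for n,F,(u0,u1,v0,v1) in(('side',f,(340,380,190,260)),('scene',g,(255,310,215,300))):
    Q=np.array([pt(F,a,v,F['depth'][v,a]) for v in range(v0,v1) for a in range(u0,u1) if F['depth'][v,a]>0])
    Q=Q[(Q[:,2]>.103)&(Q[:,2]<.125)]; print(n,len(Q),Q.mean(0) if len(Q) else 0,Q[:,2].max() if len(Q) else 0)
print('expect', np.array([.662,.143])+u[:2]*.158)
o=r.get_obs();print(o['clock'],o['tcp_pos'],o['contact_force'])
E
```

```text
side 165 [ 0.63012396 -0.02092048  0.11195974] 0.11996381063913852
scene 231 [ 0.63286986 -0.00403645  0.11169417] 0.11739625586634098
expect [ 0.63101365 -0.01193175]
10.7 [0.68229671 0.24367714 0.20040475] [ 0.66580514 -0.45878353  0.38288899]
```

View pics/e.png

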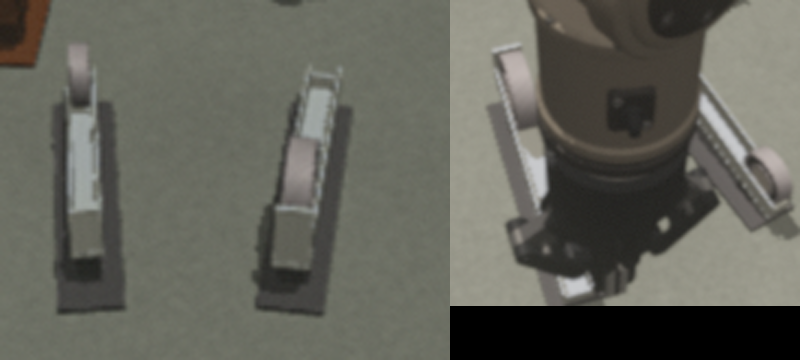

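The bearing sits in the nest against the stop: (300,170) in the side crop and (515,85) in the scene crop. Its measured position matches the expected nest point, the small bearing hasn't moved, and the hand is clear.

```bash
python3 -c "
from bench import r
print(r.hand_in())"
```

```text
the job is handed in; nothing more can be done
None
```

I pushed the larger bearing over the ridge into its nest against the end stop, moved the hand clear, and handed the job in at about 11 s; the hand-in gave no verdict.

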